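# Find the full carton of sealing film by its weight

## Task

Two cartons of sealing film look alike, but one holds a full roll and the other is nearly used up: pick up the left one (as the robot sees it) clear of the worktop, then the right one, to feel which is heavier. Set the nearly empty (lighter) one down squarely along the yellow mat, without dropping it, and finish by holding the full (heavier) one still and level in the gripper about 15 cm above the middle of the green mat; the program ends while still holding it. Keep the cartons upright throughout and leave the other things on the worktop where they are.

Things in the scene. Friction and masses are not known exactly. Their poses are not given: they have to be found in the camera images.
- carton_left: The carton farther left (larger y) at the start. White carton with a blue band, 59 mm wide (its x), 126 long (its y), 58 high. Origin: centre of its underside. Grip across its width, from above. Either carton may be the full one; only weight tells. Full: at least twice the other's weight, at most 0.55 kg; the other at least 0.13 kg. Contents sit in the middle.
- carton_right: The carton farther right (smaller y) at the start, alike in looks and size. White carton with a blue band, 59 mm wide (its x), 126 long (its y), 58 high. Origin: centre of its underside. Grip as the other.
- mat_yellow: flat yellow mat with a white frame line, fixed to the worktop: 160 mm long (its x), 104 mm wide (its y), 3 mm thick. Origin: centre of the underside, on the worktop. The lighter carton goes on its middle, long side along the mat's long side, either way round.
- mat_green: flat green mat with a white frame line, of the same size and axes, fixed to the worktop. The heavier carton is held about 150 mm above its middle; any heading.
- marker_black: bystander: black-capped marker pen lying on the worktop, 138 mm long, 14 mm high; origin at the middle of its underside.
- label_tape: bystander: roll of teal tape lying flat, 45 mm across, 19 mm high; origin at the middle of its underside.
- marker_red: bystander: red-capped marker pen lying on the worktop, 138 mm long, 14 mm high; origin at the middle of its underside.

How it is judged:
On the way, in this order (a step that is already met when the one before it is completed fails the run):
1. the left carton is lifted in the gripper, its underside at least 4 cm above the worktop (height (world z) of carton_left above 0.04 m and contact force between the fingers and carton_left above 1 N), for 0.3 s.
2. then the right carton is lifted in the gripper, its underside at least 4 cm above the worktop (height (world z) of carton_right above 0.04 m and contact force between the fingers and carton_right above 1 N), for 0.3 s.
At the end, for the whole second after the job is handed in: Heavier carton held still, level (0.2 rad), underside 10-22 cm up, within 4 cm of the green mat's middle. Lighter one rests untouched on the yellow mat, within 3 cm of its middle, long sides within 0.3 rad; its load on the mat is under 2.94 N, as only the nearly empty one's is (((height (world z) of carton_left between 0.1 and 0.22 m and horizontal distance between carton_left and mat_green below 0.04 m and angle between carton_left's own z axis and vertical below 0.2 rad and contact force between the fingers and carton_left above 1 N and linear speed of each of carton_left, carton_right below 0.03 m/s and contact force between each of carton_left, the arm, the fingers and carton_right below 0.05 N and horizontal distance between carton_right and mat_yellow below 0.03 m and height (world z) of carton_right below 0.012 m and angle between carton_right's own z axis and vertical below 0.1 rad and angle between the y axis of carton_right and the x axis of mat_yellow, either way round below 0.3 rad and contact force between carton_right and mat_yellow between 0.8 and 2.94 N) or (height (world z) of carton_right between 0.1 and 0.22 m and horizontal distance between carton_right and mat_green below 0.04 m and angle between carton_right's own z axis and vertical below 0.2 rad and contact force between the fingers and carton_right above 1 N and linear speed of each of carton_right, carton_left below 0.03 m/s and contact force between each of carton_right, the arm, the fingers and carton_left below 0.05 N and horizontal distance between carton_left and mat_yellow below 0.03 m and height (world z) of carton_left below 0.012 m and angle between carton_left's own z axis and vertical below 0.1 rad and angle between the y axis of carton_left and the x axis of mat_yellow, either way round below 0.3 rad and contact force between carton_left and mat_yellow between 0.8 and 2.94 N))); the arm keeps its last pose, push and grip.
It fails at once if a carton is tipped by more than 0.6 rad (angle between any of carton_left, carton_right's own z axis and vertical above 0.6 rad).
It fails at once if a carton is let go more than 4 cm up ((height (world z) of carton_left above 0.04 m and contact force between the fingers and carton_left below 0.05 N) or (height (world z) of carton_right above 0.04 m and contact force between the fingers and carton_right below 0.05 N)).
It fails at once if a marker or the tape roll is moved by more than 3 cm (distance of any of marker_black, label_tape, marker_red from where it was at the start of the episode above 0.03 m).
It also fails if it takes over 72 s, if anything falls off the work surface, if the arm or the gripper's body presses on something with over 40 N, if the wrist force passes 120 N, or if a joint passes its speed limit or range.

## Robot

A 6-joint arm with a two-finger parallel gripper is mounted at the origin on the work surface; the furniture and walls round the work are solid. World frame = base frame: x ahead of the robot, y to its left, z up, the work surface at z = 0. Lengths are in m, angles in rad, forces in N, time in s.
With the tool pointing down it reaches from about 0.375 to 0.9 m from the base axis. Payload 3.1 kg.
Tool frame: the origin (TCP) lies on the centre line of the jaws, within the pads' length; the fingertips stand 25 mm ahead of it and the grasp point (between the pads) lies 6 mm ahead of it (manip.tip_extent is the distance from the TCP to the fingertips, in m); z points along the fingers, y is the line along which they close (so a half turn about z gives the same grasp; the last joint's range is limited). The gripper opens to 85 mm and grips with 20 to 120 N. Pads are 22 mm wide; open, the fingers measure 114 mm over their backs; the gripper's body (76 mm by 85 mm) begins 54 mm behind the grasp point. The pads swing forward as they close: fully open they stand 13 mm farther back than shut.
Start: joints at [0.629, 0.527, 1.433, -0, 1.181, -0.178], TCP at [0.432, 0.452, 0.256] pointing down, gripper open.
Joint ranges: [-3.08, 3.08], [-0.75, 2.2], [0.22, 2.44], [-1.43, 4.57], [0, 2.65], [-2.85, 2.85]. Speed limits (rad/s): [2.79, 2.79, 3.14, 3.14, 3.14, 3.14].

## Interface

Orientations are given as a unit quaternion [x, y, z, w].
In Python, from station import readout, imaging, order, manip gives the robot as it stands.
- The arm moves only by the tool move_arm, never from a script. Its argument "rows" is a list of rows, each a list of 7 numbers: the turn, a rotation vector about the tool's x, y, z in degrees, then the shift along the tool's x, y, z in mm, then the closure, from 0 (fully open) to 1 (shut). A call has 1 to 12 rows; each row is the pose to reach, as a shift and turn from the pose commanded when the call began, along the tool's axes at that moment; what a row does not reach only later rows make up. A row lasts 1/12 s, in which the tool goes at most 41.7 mm and 7.16 degrees, less where a joint would pass 70% of its speed; a pose out of reach is approached as far as the arm can. A call with a gripper value outside its range is refused whole. The fingers move at their own pace and stop on an object; "squeeze" is the grip in N (left out, the last holds). Time passes only in rows, so rows that repeat a pose let the fingers close. It gives the time, the measured TCP pose, the force, the opening and the grip force at its end, in the units of the state.
- readout.sense(): the state, without advancing time (a new reading comes with each control period).
- imaging.snapshot(name): name is "side" or "top" or "wrist"; returns a dict with "img" (400x640x3 uint8, red, green, blue), "z_map" (400x640 float32, m along the optical axis (not along the pixel's ray), 0 where there is no reading), "fovy" (degrees; the focal length in pixels is half the picture's height over the tangent of half this angle, whatever the lens; pixels are square), "cx", "cy" (the principal point, pixels), "k1" (the pictures are not rectified: a ray, as slopes to the right and down, at radius r is drawn at 1 + k1 r^2 times it, then the intrinsics apply), "rvec" (rotation vector, rad) and "tvec" (3), from world to camera coordinates, as OpenCV has them. Camera axes: x right, y down, z forward; pixel columns grow to the right and rows downward; lengths in m; the calibration is good to about 2 mm. A picture is of the moment at which its call begins.
- order.sign_off(): hands the job in; it is judged then, once.
The state is a dict: "t": time; "q": joint angles; "qd": joint speeds; "tau": joint torques, N m; "tcp_pos": TCP position; "tool_rot": TCP orientation; "force": force on the tool from outside, world axes, zero at the start; "ft_torque": the same for the moment, N m; "finger_gap": opening from 0.0 (shut) to 1.0 (fully open); "gripper_force": force on a finger pad.
Only numpy, scipy, OpenCV 4.12 (cv2) and the standard library are available. Lean on these libraries where they do the work, as an engineer would, in place of code of your own. Each camera call takes 0.05 s, during which the arm holds its last target. There are 200 camera calls.

## Working session

There is one attempt and no reset: what is moved stays moved. The work goes in short steps, Python scripts to look and compute and a tool call to move; the robot and the scene stay as the last step left them, time stands still between calls to the robot, and variables do not carry over. Pictures are saved under pics/ and viewed, at most 10 in all, crops included, and the job is handed in when it is done.

Besides the shell and the picture viewer there is one more tool, called after "Request:" in YAML: its name, and indented under it one key for each argument. move_arm: Moves the arm, as the interface text tells. Its arguments: {"type":"object","properties":{"rows":{"type":"array"},"squeeze":{"type":"number"}},"required":["rows"]}

```bash
mkdir -p pics
cat > h.py <<'E'
import numpy as np,cv2
from station import readout,imaging,order,manip
def cloud(s):
    h,w=s["z_map"].shape;f=h/2/np.tan(np.radians(s["fovy"])/2)
    K=np.array([[f,0,s["cx"]],[0,f,s["cy"]],[0,0,1]])
    v,u=np.mgrid[:h,:w]
    p=np.stack([u,v],-1).reshape(-1,1,2).astype(float)
    n=cv2.undistortPoints(p,K,np.array([s["k1"],0,0,0.])).reshape(h,w,2)
    z=s["z_map"][...,None]
    c=np.concatenate([n*z,z],-1)
    R=cv2.Rodrigues(np.array(s["rvec"],float))[0]
    P=(c-np.array(s["tvec"]).ravel())@R
    P[s["z_map"]==0]=np.nan
    return P
E
python3 - <<'E'
from h import *
s=imaging.snapshot("top");np.savez("top.npz",**s);cv2.imwrite("pics/top.png",s["img"][...,::-1])
print(readout.sense(),manip.tip_extent)
E
```

```text
{'t': 0.05, 'q': array([ 6.29518506e-01,  5.28469848e-01,  1.43392705e+00, -3.94860221e-06,
        1.18140996e+00, -1.78485951e-01]), 'qd': array([-0.00148777, -0.00049769, -0.00185825, -0.00041761,  0.00178749,
        0.00077192]), 'tau': array([ 6.36886743e-04, -4.43690228e+01, -1.78779960e+01, -2.94868614e-04,
        3.76955883e-03,  8.73079102e-06]), 'tcp_pos': array([0.43125489, 0.45143851, 0.25532344]), 'tool_rot': array([ 3.72215537e-01,  9.28145661e-01, -9.39035556e-04, -5.86418751e-04]), 'force': array([ 0.61307624,  0.41601514, -0.16036206]), 'ft_torque': array([ 0.01197944, -0.04015995,  0.00146245]), 'gripper_force': 0.0, 'finger_gap': 1.0012002596333496} 0.025
```

View pics/top.png

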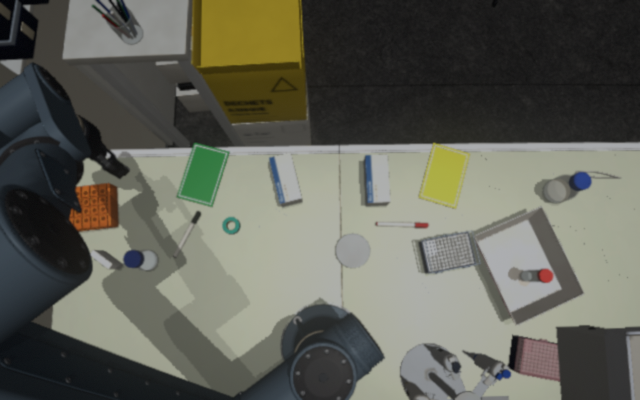

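The top view shows the left carton at about (285,180), the right one at (376,180), the green mat at (203,175), the yellow mat at (444,175), the tape at (231,226), and the markers at (187,233) and (402,225). Next I'll measure them.

Run:
```python
from h import *
s=np.load("top.npz");P=cloud(s);I=s["img"].astype(int);z=P[...,2]
def rep(n,m,box):
    b=np.zeros(m.shape,bool);b[box[1]:box[3],box[0]:box[2]]=1
    p=P[m&b];p=p[~np.isnan(p[:,0])]
    (c,wh,a)=cv2.minAreaRect(p[:,:2].astype(np.float32)*1000)
    q=cv2.boxPoints((c,wh,a));e=[q[1]-q[0],q[2]-q[1]];l=max(e,key=np.linalg.norm)
    print(n,len(p),"c",np.round(c,1),"wh",np.round(wh,1),"long dir deg",round(np.degrees(np.arctan2(l[1],l[0]))%180,1),"z",np.round(np.percentile(p[:,2],[5,50,95]),4),"med",p.mean(0).round(4))
rep("L",(z>.045)&(z<.07),(255,140,315,220))
rep("R",(z>.045)&(z<.07),(350,140,405,220))
r,g,b=I[...,0],I[...,1],I[...,2]
rep("G",(g>r+30)&(g>b+30)&(z<.02),(165,135,240,215))
rep("Y",(r>b+60)&(g>b+60)&(z<.02),(410,135,480,215))
rep("tape",(g>r+40)&(b>r+30),(215,210,250,240))
rep("red",(r>g+60),(370,215,435,235))
rep("redp",(z>.007)&(z<.03),(370,215,435,235))
rep("blk",(z>.006)&(z<.03),(165,205,207,265))
for x,y in[(283,160),(283,185)]:print(P[y,x])
```

```text
L 1101 c [425.   91.3] wh [126.7  58.3] long dir deg 13.5 z [0.0538 0.0573 0.0603] med [0.4233 0.0909 0.0571]
R 1132 c [ 419.6 -145.4] wh [125.4  59.2] long dir deg 0.8 z [0.0532 0.0573 0.0605] med [ 0.4183 -0.1446  0.0571]
G 1788 c [453.  320.1] wh [104.3 159.9] long dir deg 163.8 z [-0.0012  0.0023  0.0057] med [0.4514 0.3193 0.0023]
Y 1871 c [ 439.7 -332.6] wh [103.6 159.6] long dir deg 162.1 z [-0.0009  0.0024  0.0057] med [ 0.4391 -0.3319  0.0024]
tape 123 c [308.9 237. ] wh [42.5 38.9] long dir deg 44.7 z [0.015  0.0183 0.0214] med [0.3099 0.2373 0.0182]
red 38 c [ 305.  -261.9] wh [29.3  8.5] long dir deg 88.8 z [0.0082 0.012  0.0159] med [ 0.3041 -0.261   0.0121]
redp 223 c [ 305.7 -210.6] wh [134.1  13.8] long dir deg 87.1 z [0.0077 0.0111 0.0149] med [ 0.3062 -0.2118  0.0112]
blk 233 c [280.6 347.5] wh [ 63.9 131.8] long dir deg 141.5 z [0.0073 0.0106 0.0144] med [0.2907 0.3553 0.0107]
[0.47257298 0.09663411 0.05433923]
[0.40559983 0.0961541  0.05791339]
```

```bash
cat >> h.py <<'E'
from scipy.spatial.transform import Rotation as Ro
def go(x,y,z,yd):
    """shift (mm, tool axes) and turn (deg, tool) to TCP x,y,z mm, pointing down, finger line at yd deg (mod 180)"""
    s=readout.sense();R=Ro.from_quat(s["tool_rot"]);p=s["tcp_pos"]*1000
    out=[]
    for k in(0,180):
        a=np.radians(yd+k);Y=np.array([np.cos(a),np.sin(a),0]);Z=np.array([0,0,-1.])
        T=Ro.from_matrix(np.stack([np.cross(Y,Z),Y,Z],1))
        out.append(np.degrees((R.inv()*T).as_rotvec()))
    out=min(out,key=np.linalg.norm)
    print("turn",out.round(1),"shift",R.inv().apply(np.array([x,y,z])-p).round(1),"at",p.round(1),"q",s["q"].round(2),"F",s["force"].round(2),"gap",round(s["finger_gap"],3),"t",s["t"])
E
python3 -c "
from h import *
go(425,91.3,150,103.5)"
```

```text
turn [ -0.1  -0.1 -57.2] shift [-244.4 -264.4  105.8] at [431.3 451.4 255.3] q [ 0.63  0.53  1.43 -0.    1.18 -0.18] F [ 0.61  0.42 -0.16] gap 1.001 t 0.05
```

Request:
move_arm:
  rows:
    - [0,0,-57.2,-244.4,-264.4,105.8,0]
    - [0,0,-57.2,-244.4,-264.4,105.8,0]
    - [0,0,-57.2,-244.4,-264.4,105.8,0]
    - [0,0,-57.2,-244.4,-264.4,105.8,0]
    - [0,0,-57.2,-244.4,-264.4,105.8,0]
    - [0,0,-57.2,-244.4,-264.4,105.8,0]
    - [0,0,-57.2,-244.4,-264.4,105.8,0]
    - [0,0,-57.2,-244.4,-264.4,105.8,0]
    - [0,0,-57.2,-244.4,-264.4,105.8,0]
    - [0,0,-57.2,-244.4,-264.4,105.8,0]
    - [0,0,-57.2,-244.4,-264.4,105.8,0]
    - [0,0,-57.2,-244.4,-264.4,105.8,0]

```text
t: 1.05
tcp_pos: [0.4255, 0.0909, 0.15]
tool_rot: [-0.116, 0.993, 0.0, -0.001]
force: [0.4, 0.5, 0.1]
finger_gap: 0.994
gripper_force: 0.0
```

```bash
python3 -c "
from h import *
go(425,91.3,38,103.5)
s=imaging.snapshot('wrist');cv2.imwrite('pics/w1.png',s['img'][...,::-1])
P=cloud(s);m=(P[...,2]>.045)&(P[...,2]<.068);p=P[m];p=p[(abs(p[:,0]-.425)<.09)&(abs(p[:,1]-.091)<.08)]
print(len(p),cv2.minAreaRect(p[:,:2].astype(np.float32)*1000))
"
```

```text
turn [ 0.  -0.1 -0.2] shift [1.00e-01 4.00e-01 1.12e+02] at [425.5  90.9 150. ] q [-0.05  0.47  2.    0.    0.68 -1.85] F [0.4  0.54 0.13] gap 0.994 t 1.05
15820 ((425.4039611816406, 93.62879943847656), (125.0664291381836, 58.42084503173828), 13.333328247070312)
```

View pics/w1.png

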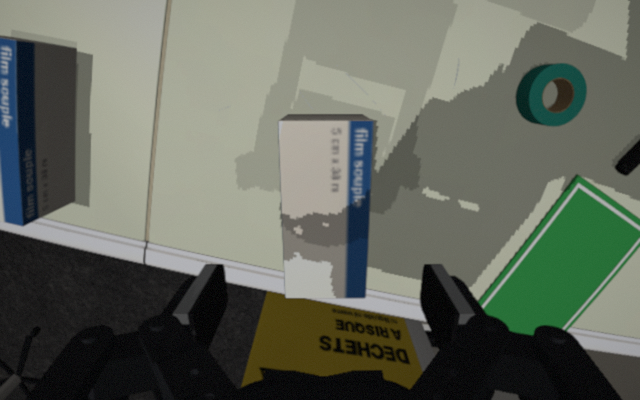

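The wrist view shows the left carton centred at about (326,205) between the open fingers, whose tips are at about (210,290) and (440,290). I'll go down.

Request:
move_arm:
  rows:
    - [0,0,0,0,0.5,20,0]
    - [0,0,0,0,1,40,0]
    - [0,0,0,0,1,55,0]
    - [0,0,0,0,1,70,0]
    - [0,0,0,0,1,85,0]
    - [0,0,0,0,1,95,0]
    - [0,0,0,0,1,105,0]
    - [0,0,0,0,1,112,0]
    - [0,0,0,0,1,112,0]
    - [0,0,0,0,1,112,0.2]
    - [0,0,0,0,1,112,0.5]
    - [0,0,0,0,1,112,1]
  squeeze: 35

```text
t: 2.1
tcp_pos: [0.426, 0.093, 0.0392]
tool_rot: [-0.118, 0.993, -0.0, 0.001]
force: [0.1, 2.2, 1.6]
finger_gap: 0.692
gripper_force: 39.1
```

Request:
move_arm:
  rows:
    - [0,0,0,0,0,0,1]
    - [0,0,0,0,0,0,1]
    - [0,0,0,0,0,0,1]
    - [0,0,0,0,0,0,1]
    - [0,0,0,0,0,0,1]
    - [0,0,0,0,0,0,1]

```text
t: 2.6
tcp_pos: [0.426, 0.093, 0.0392]
tool_rot: [-0.118, 0.993, -0.0, 0.001]
force: [0.3, 3.3, 6.5]
finger_gap: 0.688
gripper_force: 39.7
```

Request:
move_arm:
  rows:
    - [0,0,0,0,0,-5,1]
    - [0,0,0,0,0,-15,1]
    - [0,0,0,0,0,-30,1]
    - [0,0,0,0,0,-45,1]
    - [0,0,0,0,0,-60,1]
    - [0,0,0,0,0,-75,1]
    - [0,0,0,0,0,-80,1]
    - [0,0,0,0,0,-80,1]
    - [0,0,0,0,0,-80,1]
    - [0,0,0,0,0,-80,1]
    - [0,0,0,0,0,-80,1]
    - [0,0,0,0,0,-80,1]

```text
t: 3.6
tcp_pos: [0.425, 0.0928, 0.1178]
tool_rot: [-0.117, 0.993, 0.0, -0.001]
force: [0.9, 0.4, -4.4]
finger_gap: 0.69
gripper_force: 39.4
```

Request:
move_arm:
  rows:
    - [0,0,0,0,0,0,1]
    - [0,0,0,0,0,0,1]
    - [0,0,0,0,0,0,1]
    - [0,0,0,0,0,0,1]
    - [0,0,0,0,0,0,1]
    - [0,0,0,0,0,0,1]

```text
t: 4.1
tcp_pos: [0.4255, 0.0928, 0.1185]
tool_rot: [-0.118, 0.993, 0.0, -0.0]
force: [-0.5, -0.4, -4.7]
finger_gap: 0.69
gripper_force: 39.4
```

```bash
python3 -c "
from h import *
go(425,92.5,38,103.5);print(readout.sense())
s=imaging.snapshot('side');cv2.imwrite('pics/s1.png',s['img'][...,::-1])"
```

```text
turn [ 0. -0. -0.] shift [ 0.6 -0.2 80.5] at [425.5  92.8 118.5] q [-0.04  0.54  2.02 -0.    0.58 -1.85] F [-0.53 -0.41 -4.71] gap 0.69 t 4.1
{'t': 4.1, 'q': array([-4.29587915e-02,  5.35703916e-01,  2.02125275e+00, -1.17601594e-05,
        5.84687944e-01, -1.84933282e+00]), 'qd': array([ 0.00127611, -0.00289688, -0.00031819,  0.00146413,  0.00079124,
       -0.00122209]), 'tau': array([-2.54559949e-03, -3.52996874e+01, -7.28072807e+00, -6.22826046e-04,
        4.49385218e-03,  2.17301522e-05]), 'tcp_pos': array([0.42553487, 0.09280902, 0.11851175]), 'tool_rot': array([-1.17521536e-01,  9.93070334e-01,  9.54469880e-07, -2.61625755e-05]), 'force': array([-0.53180049, -0.41032261, -4.71238485]), 'ft_torque': array([-0.01304095,  0.00228459, -0.0045163 ]), 'gripper_force': 39.37236249446869, 'finger_gap': 0.6899336427944242}
```

View pics/s1.png

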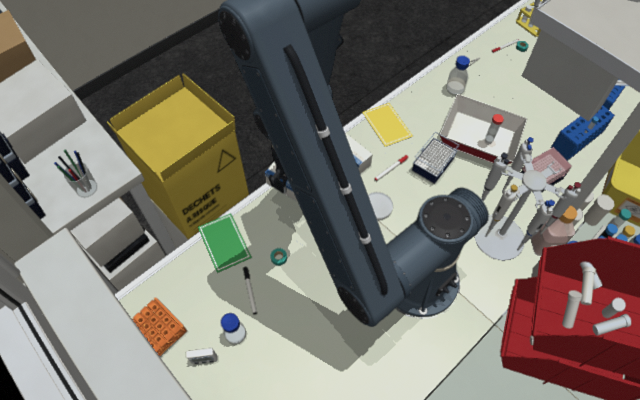

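The side view has the arm hiding the lifted carton. The mats are clear at (225,240) and (388,125). The left carton weighs about 4.7 N, so it's probably the full one. I'll set it back down.

Request:
move_arm:
  rows:
    - [0,0,0,0,0,15,1]
    - [0,0,0,0,0,35,1]
    - [0,0,0,0,0,50,1]
    - [0,0,0,0,0,62,1]
    - [0,0,0,0,0,70,1]
    - [0,0,0,0,0,75,1]
    - [0,0,0,0,0,78,1]
    - [0,0,0,0,0,79.5,1]
    - [0,0,0,0,0,79.5,1]
    - [0,0,0,0,0,79.5,0.3]
    - [0,0,0,0,0,79.5,0]
    - [0,0,0,0,0,79.5,0]

```text
t: 5.15
tcp_pos: [0.4261, 0.0928, 0.0396]
tool_rot: [-0.118, 0.993, -0.0, 0.001]
force: [-0.5, -0.4, 0.0]
finger_gap: 0.953
gripper_force: 0.0
```

Request:
move_arm:
  rows:
    - [0,0,0,0,0,0,0]
    - [0,0,0,0,0,0,0]
    - [0,0,0,0,0,0,0]
    - [0,0,0,0,0,-15,0]
    - [0,0,0,0,0,-35,0]
    - [0,0,0,0,0,-65,0]
    - [0,0,0,0,0,-100,0]
    - [0,0,0,0,0,-120,0]
    - [0,0,0,0,0,-120,0]
    - [0,0,0,0,0,-120,0]

```text
t: 5.98
tcp_pos: [0.4261, 0.0928, 0.16]
tool_rot: [-0.118, 0.993, -0.0, 0.002]
force: [0.1, 0.2, -0.3]
finger_gap: 1.0
gripper_force: 0.0
```

```bash
python3 -c "
from h import *
go(419.5,-145,150,90.8)"
```

```text
turn [-0.   0.2 12.7] shift [  61.9 -229.7   10. ] at [426.1  92.8 160. ] q [-0.04  0.45  1.99  0.    0.7  -1.85] F [ 0.09  0.22 -0.29] gap 1.0 t 5.9833
```

Request:
move_arm:
  rows:
    - [0,0,12.7,61.9,-229.7,10,0]
    - [0,0,12.7,61.9,-229.7,10,0]
    - [0,0,12.7,61.9,-229.7,10,0]
    - [0,0,12.7,61.9,-229.7,10,0]
    - [0,0,12.7,61.9,-229.7,10,0]
    - [0,0,12.7,61.9,-229.7,10,0]
    - [0,0,12.7,61.9,-229.7,10,0]
    - [0,0,12.7,61.9,-229.7,10,0]
    - [0,0,12.7,61.9,-229.7,10,0]
    - [0,0,12.7,61.9,-229.7,10,0]
    - [0,0,12.7,61.9,-229.7,10,0]
    - [0,0,12.7,61.9,-229.7,10,0]

```text
t: 6.98
tcp_pos: [0.4188, -0.1436, 0.1489]
tool_rot: [-0.008, 1.0, 0.0, -0.0]
force: [-0.2, -0.1, 0.5]
finger_gap: 1.002
gripper_force: 0.0
```

```bash
python3 -c "
from h import *
s=imaging.snapshot('wrist')
P=cloud(s);m=(P[...,2]>.045)&(P[...,2]<.068);p=P[m];p=p[(abs(p[:,0]-.42)<.09)&(abs(p[:,1]+.145)<.08)]
print(len(p),cv2.minAreaRect(p[:,:2].astype(np.float32)*1000))
go(419.5,-145,38,90.8)"
```

```text
15951 ((420.6910705566406, -142.95545959472656), (125.62906646728516, 58.437355041503906), 1.089288592338562)
turn [ 0.  -0.   0.1] shift [ -0.6  -1.2 111. ] at [ 418.9 -143.8  149. ] q [-0.58  0.48  1.98  0.    0.68 -2.17] F [ 0.51 -1.1  -0.79] gap 0.999 t 7.0333
```

Request:
move_arm:
  rows:
    - [0,0,0,-1,-0.5,20,0]
    - [0,0,0,-1,-0.5,40,0]
    - [0,0,0,-1,-0.5,55,0]
    - [0,0,0,-1,-0.5,70,0]
    - [0,0,0,-1,-0.5,85,0]
    - [0,0,0,-1,-0.5,95,0]
    - [0,0,0,-1,-0.5,105,0]
    - [0,0,0,-1,-0.5,110,0]
    - [0,0,0,-1,-0.5,110,0]
    - [0,0,0,-1,-0.5,110,0.2]
    - [0,0,0,-1,-0.5,110,0.5]
    - [0,0,0,-1,-0.5,110,1]
  squeeze: 35

```text
t: 8.03
tcp_pos: [0.4203, -0.1455, 0.0397]
tool_rot: [-0.007, 1.0, -0.0, 0.001]
force: [-0.2, -0.9, -0.5]
finger_gap: 0.689
gripper_force: 38.3
```

Request:
move_arm:
  rows:
    - [0,0,0,0,0,0,1]
    - [0,0,0,0,0,0,1]
    - [0,0,0,0,0,0,1]
    - [0,0,0,0,0,0,1]
    - [0,0,0,0,0,0,1]
    - [0,0,0,0,0,0,1]

```text
t: 8.53
tcp_pos: [0.4203, -0.1456, 0.0397]
tool_rot: [-0.007, 1.0, -0.0, 0.001]
force: [1.1, 1.2, 6.0]
finger_gap: 0.691
gripper_force: 38.9
```

Request:
move_arm:
  rows:
    - [0,0,0,0,0,-5,1]
    - [0,0,0,0,0,-15,1]
    - [0,0,0,0,0,-30,1]
    - [0,0,0,0,0,-45,1]
    - [0,0,0,0,0,-60,1]
    - [0,0,0,0,0,-75,1]
    - [0,0,0,0,0,-80,1]
    - [0,0,0,0,0,-80,1]
    - [0,0,0,0,0,-80,1]
    - [0,0,0,0,0,-80,1]
    - [0,0,0,0,0,-80,1]
    - [0,0,0,0,0,-80,1]

```text
t: 9.53
tcp_pos: [0.4196, -0.1453, 0.1183]
tool_rot: [-0.007, 1.0, 0.0, -0.001]
force: [0.1, -0.6, -0.9]
finger_gap: 0.686
gripper_force: 38.3
```

Request:
move_arm:
  rows:
    - [0,0,0,0,0,0,1]
    - [0,0,0,0,0,0,1]
    - [0,0,0,0,0,0,1]
    - [0,0,0,0,0,0,1]
    - [0,0,0,0,0,0,1]
    - [0,0,0,0,0,0,1]

```text
t: 10.03
tcp_pos: [0.42, -0.1455, 0.119]
tool_rot: [-0.007, 1.0, -0.0, 0.0]
force: [0.5, -0.2, -2.2]
finger_gap: 0.689
gripper_force: 38.3
```

```bash
python3 -c "
from h import *
go(439.5,-332.3,118,72.1)
s=imaging.snapshot('wrist');cv2.imwrite('pics/w2.png',s['img'][...,::-1])"
```

```text
turn [-0.   0.  18.7] shift [ -16.9 -187.1    1. ] at [ 420.  -145.5  119. ] q [-0.59  0.54  2.   -0.    0.6  -2.17] F [ 0.54 -0.25 -2.2 ] gap 0.689 t 10.0333
```

View pics/w2.png

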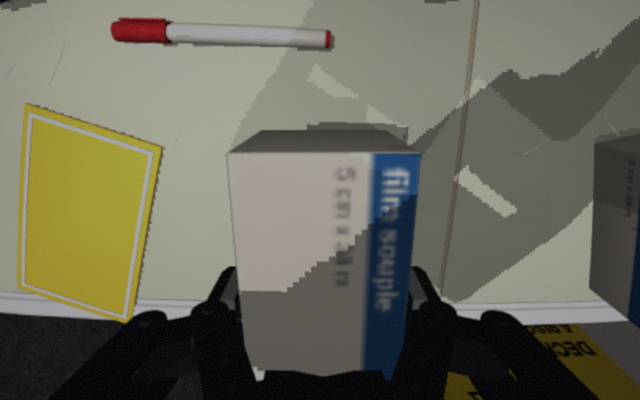

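The wrist view shows the right carton held level at about (325,250), with the yellow mat at (90,210) clear of everything. It weighs about 2 N against 4.7 N, so the right one is the nearly empty carton. I'll take it to the yellow mat.

Request:
move_arm:
  rows:
    - [0,0,2,-2,-15,0,1]
    - [0,0,4,-4,-38,0,1]
    - [0,0,7,-6,-65,0,1]
    - [0,0,10,-8,-92,0,1]
    - [0,0,13,-11,-120,0,1]
    - [0,0,15.5,-14,-147,0,1]
    - [0,0,17.5,-16,-170,0,1]
    - [0,0,18.7,-16.9,-182,0,1]
    - [0,0,18.7,-16.9,-187.1,0,1]
    - [0,0,18.7,-16.9,-187.1,0,1]
    - [0,0,18.7,-16.9,-187.1,0,1]
    - [0,0,18.7,-16.9,-187.1,0,1]

```text
t: 11.08
tcp_pos: [0.4388, -0.3303, 0.1188]
tool_rot: [0.155, 0.988, 0.001, -0.001]
force: [-0.7, 0.3, -1.8]
finger_gap: 0.688
gripper_force: 38.7
```

```bash
python3 -c "
from h import *
go(439.5,-332.3,43,72.1)"
```

```text
turn [ 0.1 -0.1  0.1] shift [-1.4 -1.8 75.8] at [ 438.8 -330.3  118.8] q [-0.85  0.63  1.74  0.    0.78 -2.11] F [-0.67  0.26 -1.81] gap 0.688 t 11.0833
```

Request:
move_arm:
  rows:
    - [0,0,0,-1,-1,15,1]
    - [0,0,0,-1,-1.5,35,1]
    - [0,0,0,-1,-1.5,50,1]
    - [0,0,0,-1,-1.5,60,1]
    - [0,0,0,-1,-1.5,67,1]
    - [0,0,0,-1,-1.5,71,1]
    - [0,0,0,-1,-1.5,73,1]
    - [0,0,0,-1,-1.5,74.5,1]
    - [0,0,0,-1,-1.5,75.5,1]
    - [0,0,0,-1,-1.5,75.5,1]
    - [0,0,0,-1,-1.5,75.5,1]
    - [0,0,0,-1,-1.5,75.5,1]

```text
t: 12.08
tcp_pos: [0.4401, -0.3343, 0.0439]
tool_rot: [0.156, 0.988, -0.0, 0.0]
force: [0.3, 0.4, -0.9]
finger_gap: 0.689
gripper_force: 38.7
```

Request:
move_arm:
  rows:
    - [0,0,0,0,0,0.5,1]
    - [0,0,0,0,0,1,1]
    - [0,0,0,0,0,1,1]
    - [0,0,0,0,0,1,0.3]
    - [0,0,0,0,0,1,0]
    - [0,0,0,0,0,1,0]
    - [0,0,0,0,0,1,0]
    - [0,0,0,0,0,-15,0]
    - [0,0,0,0,0,-40,0]
    - [0,0,0,0,0,-80,0]
    - [0,0,0,0,0,-110,0]
    - [0,0,0,0,0,-110,0]

```text
t: 13.08
tcp_pos: [0.4426, -0.3368, 0.1593]
tool_rot: [0.155, 0.988, -0.004, 0.005]
force: [0.5, -0.4, 0.0]
finger_gap: 0.997
gripper_force: 0.0
```

```bash
python3 -c "
from h import *
s=imaging.snapshot('wrist')
P=cloud(s);m=(P[...,2]>.045)&(P[...,2]<.07);p=P[m];p=p[(abs(p[:,0]-.44)<.1)&(abs(p[:,1]+.335)<.1)]
print(len(p),cv2.minAreaRect(p[:,:2].astype(np.float32)*1000),np.median(p[:,2]))
s=imaging.snapshot('top')
P=cloud(s);m=(P[...,2]>.045)&(P[...,2]<.07)
for y in(-.335,.092):
  p=P[m];p=p[(abs(p[:,0]-.44)<.1)&(abs(p[:,1]-y)<.08)]
  if len(p):print(len(p),cv2.minAreaRect(p[:,:2].astype(np.float32)*1000),np.median(p[:,2]))
cv2.imwrite('pics/t2.png',s['img'][...,::-1])
go(426,92.5,150,103.5)"
```

```text
15320 ((440.1109924316406, -332.4893798828125), (58.344722747802734, 125.00540161132812), 72.20667266845703) 0.06048372013773821
924 ((433.909423828125, -332.28607177734375), (60.75937271118164, 114.4109878540039), 70.87754821777344) 0.06019540573179276
140 ((468.93817138671875, 121.35494995117188), (28.661388397216797, 56.93775939941406), 61.65553283691406) 0.05725070335136952
turn [ -0.1   0.1 -31.4] shift [145.1 402.    3.8] at [ 440.5 -334.6  154.9] q [-0.85  0.57  1.71 -0.    0.86 -2.11] F [-0.27  0.56 -0.14] gap 0.998 t 13.1833
```

View pics/t2.png

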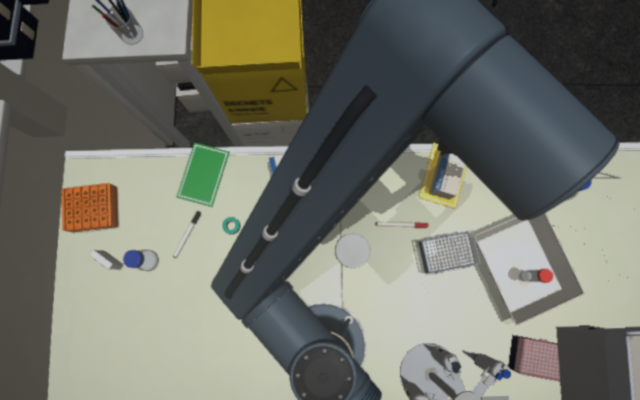

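The top view shows the light carton on the yellow mat at about (446,178). The wrist measurement puts it at (440,-332.5) mm and 162°, well within tolerance. I'll go back to the left carton.

Request:
move_arm:
  rows:
    - [0,0,-31.4,145.1,402,3.8,0]
    - [0,0,-31.4,145.1,402,3.8,0]
    - [0,0,-31.4,145.1,402,3.8,0]
    - [0,0,-31.4,145.1,402,3.8,0]
    - [0,0,-31.4,145.1,402,3.8,0]
    - [0,0,-31.4,145.1,402,3.8,0]
    - [0,0,-31.4,145.1,402,3.8,0]
    - [0,0,-31.4,145.1,402,3.8,0]
    - [0,0,-31.4,145.1,402,3.8,0]
    - [0,0,-31.4,145.1,402,3.8,0]
    - [0,0,-31.4,145.1,402,3.8,0]
    - [0,0,-31.4,145.1,402,3.8,0]

```text
t: 14.18
tcp_pos: [0.4234, 0.096, 0.1483]
tool_rot: [-0.12, 0.993, 0.0, -0.002]
force: [0.4, 0.2, -0.8]
finger_gap: 0.997
gripper_force: 0.0
```

Request:
move_arm:
  rows:
    - [0,0,0,0,0,0,0]
    - [0,0,0,0,0,0,0]
    - [0,0,0,0,0,0,0]

```text
t: 14.43
tcp_pos: [0.4255, 0.0919, 0.1492]
tool_rot: [-0.117, 0.993, -0.0, -0.001]
force: [0.0, -0.2, -0.6]
finger_gap: 0.998
gripper_force: 0.0
```

```bash
python3 -c "
from h import *
s=imaging.snapshot('wrist')
P=cloud(s);m=(P[...,2]>.045)&(P[...,2]<.068);p=P[m];p=p[(abs(p[:,0]-.425)<.09)&(abs(p[:,1]-.091)<.08)]
print(len(p),cv2.minAreaRect(p[:,:2].astype(np.float32)*1000))
go(426,92.5,38,103.5)"
```

```text
15950 ((425.2440490722656, 94.27304077148438), (125.28409576416016, 58.54212188720703), 13.411702156066895)
turn [ 0.  -0.  -0.2] shift [ -0.6   0.6 111.4] at [425.6  91.8 149.4] q [-0.05  0.47  2.   -0.    0.67 -1.85] F [ 0.71  0.36 -0.58] gap 1.001 t 14.4833
```

Request:
move_arm:
  rows:
    - [0,0,0,0,0.5,20,0]
    - [0,0,0,0,1,40,0]
    - [0,0,0,0,1,55,0]
    - [0,0,0,0,1,70,0]
    - [0,0,0,0,1,85,0]
    - [0,0,0,0,1,95,0]
    - [0,0,0,0,1,105,0]
    - [0,0,0,0,1,111,0]
    - [0,0,0,0,1,111,0]
    - [0,0,0,0,1,111,0.2]
    - [0,0,0,0,1,111,0.5]
    - [0,0,0,0,1,111,1]
  squeeze: 40

```text
t: 15.48
tcp_pos: [0.4257, 0.0937, 0.0394]
tool_rot: [-0.117, 0.993, -0.0, 0.001]
force: [0.2, -2.9, 2.2]
finger_gap: 0.688
gripper_force: 44.7
```

Request:
move_arm:
  rows:
    - [0,0,0,0,0,0,1]
    - [0,0,0,0,0,0,1]
    - [0,0,0,0,0,0,1]
    - [0,0,0,0,0,0,1]
    - [0,0,0,0,0,0,1]
    - [0,0,0,0,0,0,1]

```text
t: 15.98
tcp_pos: [0.4257, 0.0938, 0.0394]
tool_rot: [-0.118, 0.993, -0.0, 0.001]
force: [-0.3, -3.8, 6.2]
finger_gap: 0.692
gripper_force: 45.3
```

Request:
move_arm:
  rows:
    - [0,0,0,0,0,-5,1]
    - [0,0,0,0,0,-15,1]
    - [0,0,0,0,0,-30,1]
    - [0,0,0,0,0,-50,1]
    - [0,0,0,0,0,-70,1]
    - [0,0,0,0,0,-90,1]
    - [0,0,0,0,0,-110,1]
    - [0,0,0,0,0,-130,1]
    - [0,0,0,0,0,-145,1]
    - [0,0,0,0,0,-150,1]
    - [0,0,0,0,0,-150,1]
    - [0,0,0,0,0,-150,1]

```text
t: 16.98
tcp_pos: [0.4245, 0.0942, 0.1883]
tool_rot: [-0.118, 0.993, 0.0, -0.001]
force: [-0.0, -0.5, -5.1]
finger_gap: 0.686
gripper_force: 44.6
```

```bash
python3 -c "
from h import *
go(452.5,319.8,192,103.5)"
```

```text
turn [ 0.  -0.1  0. ] shift [-79.9 212.8  -3.7] at [424.5  94.2 188.3] q [-0.04  0.39  1.96  0.    0.79 -1.85] F [-0.04 -0.49 -5.06] gap 0.686 t 16.9833
```

Request:
move_arm:
  rows:
    - [0,0,0,-5,13,-1,1]
    - [0,0,0,-14,37,-2,1]
    - [0,0,0,-24,64,-2,1]
    - [0,0,0,-34,91,-3,1]
    - [0,0,0,-44,118,-3,1]
    - [0,0,0,-54,144,-3,1]
    - [0,0,0,-63,168,-3,1]
    - [0,0,0,-71,189,-3,1]
    - [0,0,0,-77,205,-3,1]
    - [0,0,0,-79.5,212,-3,1]
    - [0,0,0,-79.5,212,-3,1]
    - [0,0,0,-79.5,212,-3,1]

```text
t: 17.98
tcp_pos: [0.452, 0.318, 0.1903]
tool_rot: [-0.118, 0.993, -0.001, -0.002]
force: [-0.4, -0.7, -4.9]
finger_gap: 0.688
gripper_force: 44.7
```

Request:
move_arm:
  rows:
    - [0,0,0,0,0,0,1]
    - [0,0,0,0,0,0,1]
    - [0,0,0,0,0,0,1]
    - [0,0,0,0,0,0,1]
    - [0,0,0,0,0,0,1]
    - [0,0,0,0,0,0,1]

```text
t: 18.48
tcp_pos: [0.4532, 0.3184, 0.1919]
tool_rot: [-0.117, 0.993, 0.0, 0.0]
force: [-0.2, 0.5, -4.2]
finger_gap: 0.687
gripper_force: 44.7
```

```bash
python3 -c "
from h import *
go(452.5,319.8,190,103.5)
s=imaging.snapshot('top');P=cloud(s);cv2.imwrite('pics/t3.png',s['img'][...,::-1])
m=(P[...,2]>.04)&(P[...,2]<.07);p=P[m];p=p[(abs(p[:,0]-.44)<.1)&(abs(p[:,1]+.335)<.08)]
print(cv2.minAreaRect(p[:,:2].astype(np.float32)*1000))"
```

```text
turn [ 0.  0. -0.] shift [0.4 1.5 1.9] at [453.2 318.4 191.9] q [ 0.41  0.52  1.68 -0.    0.95 -1.4 ] F [-0.21  0.55 -4.18] gap 0.687 t 18.4833
((440.17279052734375, -334.0528259277344), (60.88233947753906, 127.53909301757812), 71.86975860595703)
```

View pics/t3.png

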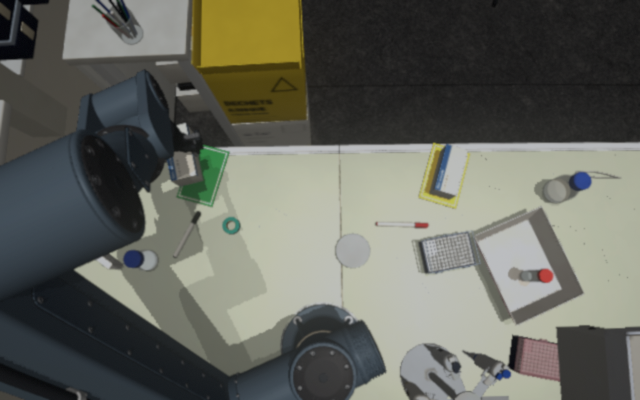

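The top view shows the light carton squarely on the yellow mat at (447,175) and the heavy one held over the green mat near (185,168). The offset in the picture is parallax from its height. The markers and tape are undisturbed.

```bash
python3 -c "
from h import *
print(order.sign_off())"
```

```text
the job is handed in; nothing more can be done
None
```

The job is handed in, with no verdict shown: the left carton read about 4.7 N against about 2 N for the right, so the right one sits squarely on the yellow mat and the left one is held level about 15 cm above the middle of the green mat.

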